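Reset the gauge stop on the leather press

ROBOT

A 7-joint arm with a two-finger parallel gripper is mounted at the origin on the work surface. World frame = base frame: x ahead of the robot, y to its left, z up, the work surface at z = 0. Lengths are in m, angles in rad, forces in N, time in s.
With the tool pointing down it reaches from about 0.425 to 0.8 m from the base axis. Payload 8.3 kg.
Tool frame: the origin (TCP) lies where the fingers leave the gripper's body, on its centre line; the fingertips stand 73 mm ahead of it and the grasp point (between the pads) lies 54 mm ahead of it; z points along the fingers, y is the direction in which the jaws open and shut (so a half turn about z gives the same grasp; the last joint's range is limited). The gripper opens to 85 mm and grips with 20 to 120 N. Pads are 22 mm wide; open, the fingers measure 114 mm over their backs; the gripper's body (76 mm by 85 mm) begins 54 mm behind the grasp point. The pads swing forward as they close: fully open they stand 13 mm farther back than shut.
Start: joints at [-1.225, 0.383, 0.016, 1.37, -0.006, 1.388, -0.046], TCP at [0.248, 0.574, 0.304] pointing down, gripper open.
Joint ranges: [-2.95, 2.95], [-0.25, 2.06], [-1.52, 1.56], [0.18, 2.33], [-1.44, 4.58], [0.02, 2.06], [-3.01, 3.01]. Speed limits (rad/s): [2.39, 2.39, 3.01, 3.01, 3.14, 3.14, 3.14].

INTERFACE

Orientations are given as [roll, pitch, yaw] about the fixed x, y, z axes, in that order (R = Rz(yaw) Ry(pitch) Rx(roll)).
In Python, from bench import bot gives the robot as it stands.
- The arm moves only by the shell command python3 -m crank 'ROWS'. ROWS is JSON, a list of rows, each an object of numbers: "dx", "dy", "dz": the shift along the tool's x, y, z each as a share of 60 cm, from -1 to 1; "rx", "ry", "rz": the turn, a rotation vector about the tool's x, y, z each as a share of pi rad, from -1 to 1; "gripper": the opening, from -1 (shut) to 1 (fully open), so that 0 is half open. In form: [{"dx": .., "dy": .., "dz": .., "rx": .., "ry": .., "rz": .., "gripper": ..}, ...]. A call has 1 to 12 rows; each row shifts and turns the commanded pose from where the row before left it, along the tool's axes as they then stand; what a row does not reach is not made up. A row lasts 1/8 s, in which the tool goes at most 62.5 mm and 10.7 degrees, less where a joint would pass 70% of its speed; a pose out of reach is approached as far as the arm can. A call with a number of a shift or a turn outside -1 to 1 is refused whole. A call with a gripper value outside its range is refused whole. The fingers move at their own pace and stop on an object; the grip force is fixed at half the most. Time passes only in rows, so rows that do not move let the fingers close. It gives the time, the measured TCP pose, the force and the opening at its end, in the units of the state.
- bot.sense(): the state, without advancing time (a new reading comes with each control period).
- bot.capture(name): name is "scene" or "top"; returns (picture, depth): 400x640x3 uint8, blue, green, red; 400x640 float32, m along the optical axis (not along the pixel's ray), 0 where there is no reading.
- bot.get_calibration(name): a dict with "intrinsics" (3x3 intrinsics, pixels), "dist" ([k1, k2, p1, p2, k3] as OpenCV has them; the pictures are not rectified), "world_to_cam" (4x4, takes a point from world to camera coordinates). Camera axes: x right, y up, looking along -z (the intrinsics and any distortion apply to the point x, -y, -z); pixel columns grow to the right and rows downward; lengths in m; the calibration is good to about 2 mm. A picture is of the moment at which its call begins. get_calibration takes no time and is no camera call.
- bot.sign_off(): hands the job in, once; it reports no verdict.
The state is a dict: "time": time; "joint_pos": joint angles; "dq": joint speeds; "effort": joint torques, N m; "tcp_pos": TCP position; "orientation": TCP orientation; "ft_force": force on the tool from outside, world axes, zero at the start; "ft_torque": the same for the moment, N m; "opening": opening from 0.0 (shut) to 1.0 (fully open).
Only numpy, scipy, OpenCV 4.12 (cv2) and the standard library are available. Lean on these libraries where they do the work, as an engineer would, in place of code of your own. Each camera call takes 0.05 s, during which the arm holds its last target.

TASK

Reset the end stop of the hand press for longer straps: pull up the spring plunger on the stop's sleeve, slide the sleeve out along the gauge tube to the middle one of its five holes (the third from either end), and let the plunger go so that its pin drops fully home in that hole. Feel the pin into the hole gently, without forcing it hard against the tube, and leave the other things on the table where they are.

Things in the scene. Friction and masses are not known exactly. Their poses are not given: they have to be found in the camera images.
- press: Dark green cast C-frame bench hand press, fixed: foot 235 x 100 mm, 310 mm high, lever to 440 mm. Origin on the table under the ram axis. z up; x points from the open throat back to the column; the gauge tube runs out level along its -y.
- socket (a point): Point on the press, on the tube's axis line at the tube's top face, where the axis passes the ram (46 mm to the press's +x of the ram axis, 85 mm above the table). Same axes as the press. From here the fixed 25 mm square aluminium gauge tube runs along -y, through a dark clamp block (40 to 84 mm out, up to 104 mm above the table) to its free end 305 to 325 mm out, held up by a leg with a round foot.
- scale (a point): Point on the same line, 202 mm out along the press's -y: the middle of where the THIRD HOLE can be. The tube's top face has five 9 mm holes 36 mm apart; the tube is clamped further in or out from day to day, so the first hole lies 120 to 140 mm from the ram axis and the third 192 to 212 mm, all with the same shift. The shift is not measured: it must be felt (or seen).
- sleeve (a joint): Sleeve's place along the tube, m: 0 = pin axis 120 mm from the ram axis, growing outwards (press's -y), -0.005 to 0.145; the third hole is somewhere from 0.072 to 0.092. Starts at -0.004 to 0.031, pin in a hole or resting on the tube. Steel, 60 mm long, 33 wide, top 88 mm above the table; flat stop plate to -x at the press-side end, top at 92 mm. Slides under about 4 N (7 N with the pin riding on the tube).
- plunger (a joint): How far the plunger is pulled up, m: 0 = pin fully home in a hole (8 mm deep); 0.008 = pin tip resting on the tube; 0.015 = upper stop. A spring pulls it down: about 9 N at 0, 12 N at 0.008, 15 N at 0.015. The 8 mm pin has a slightly bevelled tip and about 0.6 mm play each way in a hole.
- knob (a point): Centre of the plunger's black upright round knob (28 mm across, 22 mm high) on the pin's axis, on top of the sleeve; moves with the plunger: 126 mm above the table with the pin home, 134 mm with the pin resting on the tube. Below it a steel barrel 20 mm across, top 112 mm above the table. Same axes as the press.
- setter_mid (a point): Bystander: slim steel rivet setter, 18 mm across, 60 mm high, standing in front of the tube; this point is its centre.
- die_mid (a point): Bystander: small dark steel die, 32 mm across, 28 mm high, in front of the tube; its centre.
- cup_mid (a point): Bystander: wooden cup of rivets, 60 mm across, 42 mm high, behind the tube; its centre.
- hammer_mid (a point): Bystander: claw hammer lying on the table, about 250 mm long; a point in the middle of its handle.
- tack_mid (a point): Bystander: purple plastic tray of tacks, 115 x 85 x 45 mm; its centre.
- case_mid (a point): Bystander: pale translucent flat case, 100 x 75 x 22 mm; its centre.
- pliers_mid (a point): Bystander: pliers lying on the table, about 165 mm long; their middle.

How it is judged:
On the way, in this order (a step that is already met when the one before it is completed fails the run):
1. the plunger is pulled up, its pin clear of the tube (value of joint plunger above 0.0095 m), for 0.1 s.
2. the sleeve is at the third hole with the pin fully home (value of joint plunger below 0.0015 m and value of joint sleeve between 0.069 and 0.095 m), for 0.2 s.
At the end, for the whole second after the job is handed in: The sleeve stands at the middle (third) hole (joint 0.069 to 0.095), the plunger's pin is fully home in that hole (within 1.5 mm), and everything is at rest (all of step 2 and linear speed of sleeve below 0.01 m/s); the robot touches nothing.
It fails at once if while the pin is felt into the third hole it is forced against the tube with more than 30 N (contact force between plunger and tube above 30 N and value of joint sleeve above 0.062 m).
It fails at once if another thing on the table is pushed more than 20 mm from its place (distance of any of setter_mid, die_mid, cup_mid, hammer_mid, tack_mid, case_mid, pliers_mid from where it was at the start of the episode above 0.02 m).
It also fails if it takes over 40 s, if anything falls off the work surface, if the arm or the gripper's body presses on something with over 40 N, if the wrist force passes 120 N, or if a joint passes its speed limit or range.

## Working session

There is one attempt and no reset: what is moved stays moved. The work goes in short steps, Python scripts to look and compute and a shell command to move; the robot and the scene stay as the last step left them, time stands still between calls to the robot, and variables do not carry over. Pictures are saved under pics/ and viewed, and the job is handed in when it is done.

```bash
mkdir -p pics; ls; python3 - <<'E'
from bench import bot
import cv2,numpy as np
for n in ("scene","top"):
    p,d=bot.capture(n); cv2.imwrite(f"pics/{n}0.png",p); np.savez(f"{n}0.npz",p=p,d=d)
    c=bot.get_calibration(n); print(n,c)
print(bot.sense())
E
```

```text
pics
scene {'intrinsics': array([[459.86314919,   0.        , 317.30138628],
       [  0.        , 459.86314919, 202.0229751 ],
       [  0.        ,   0.        ,   1.        ]]), 'dist': array([0.01099131, 0.        , 0.        , 0.        , 0.        ]), 'world_to_cam': array([[ 0.67110448,  0.74130745,  0.00905746, -0.40213171],
       [-0.62326605,  0.55754193,  0.54834882,  0.2428654 ],
       [ 0.40144516, -0.37364456,  0.83620065, -1.43447634],
       [ 0.        ,  0.        ,  0.        ,  1.        ]])}
top {'intrinsics': array([[490.51307608,   0.        , 316.61513529],
       [  0.        , 490.51307608, 190.09110103],
       [  0.        ,   0.        ,   1.        ]]), 'dist': array([-0.08225875,  0.        ,  0.        ,  0.        ,  0.        ]), 'world_to_cam': array([[-2.02253605e-02, -9.99789563e-01, -3.43000008e-03,
         6.98628777e-02],
       [ 9.80279742e-01, -2.05049863e-02,  1.96548143e-01,
        -5.31562340e-01],
       [-1.96577114e-01,  6.12897453e-04,  9.80488176e-01,
        -1.36384161e+00],
       [ 0.00000000e+00,  0.00000000e+00,  0.00000000e+00,
         1.00000000e+00]])}
{'time': 0.1, 'joint_pos': array([-1.22490575,  0.38421914,  0.01640571,  1.37104048, -0.00631262,
        1.38817967, -0.04648786]), 'dq': array([ 0.00059757, -0.00084389, -0.00034628, -0.00073031,  0.00067465,
       -0.0018272 , -0.00044716]), 'effort': array([ 2.98155232e-03, -6.29130650e+01,  8.47322680e-01, -3.72755706e+01,
        1.67414424e-02,  1.05156266e-02,  5.27875147e-05]), 'tcp_pos': array([0.24828821, 0.57322415, 0.30294231]), 'orientation': array([-3.13979563e+00,  2.71630058e-05,  2.73284695e+00]), 'ft_force': array([ 0.03483369,  0.45688584, -0.56445102]), 'ft_torque': array([ 0.01890596,  0.0081992 , -0.00671754]), 'opening': 1.0012752263480595}
```

View pics/scene0.png

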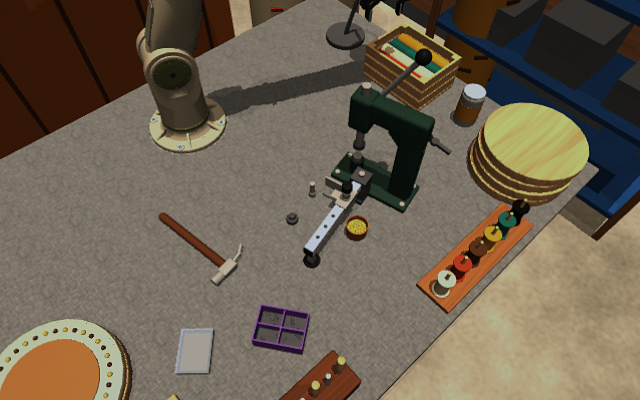

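View pics/top0.png

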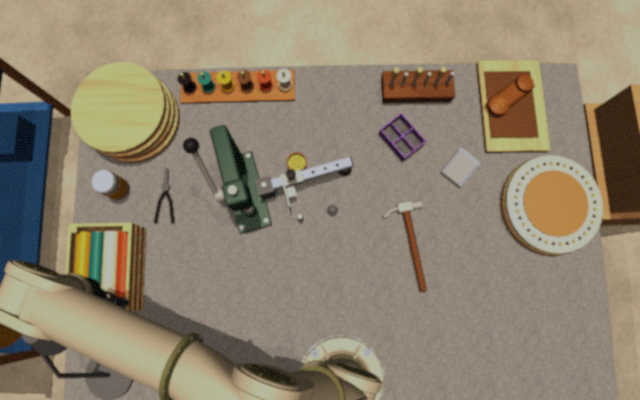

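The scene view shows the press at about (390,150), the tube from (350,190) to (312,255), and the knob at about (347,187). In the top view the tube runs from (265,187) to (350,163), with the knob at about (291,175). I'll zoom in on both.

```bash
python3 - <<'E'
import cv2,numpy as np
s=np.load("scene0.npz")["p"];t=np.load("top0.npz")["p"]
cv2.imwrite("pics/s1.png",cv2.resize(s[150:275,280:400],None,fx=5,fy=5,interpolation=cv2.INTER_CUBIC)[:600])
cv2.imwrite("pics/t1.png",cv2.resize(t[140:230,220:360],None,fx=5.5,fy=5.5,interpolation=cv2.INTER_CUBIC))
E
```

```text
(no output)
```

View pics/s1.png

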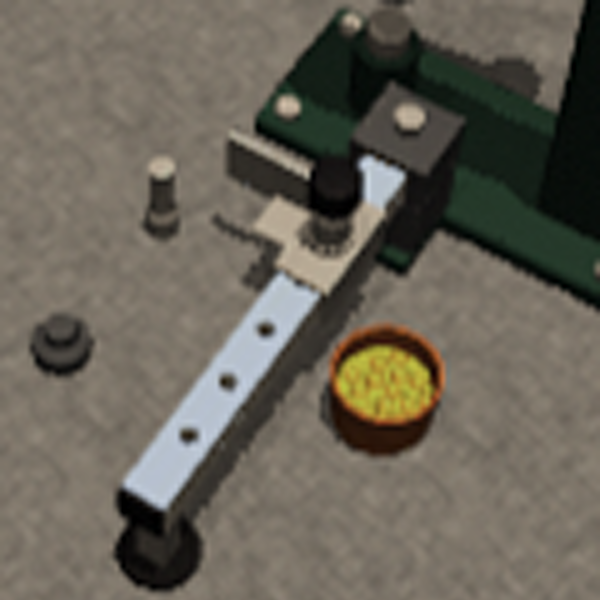

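View pics/t1.png

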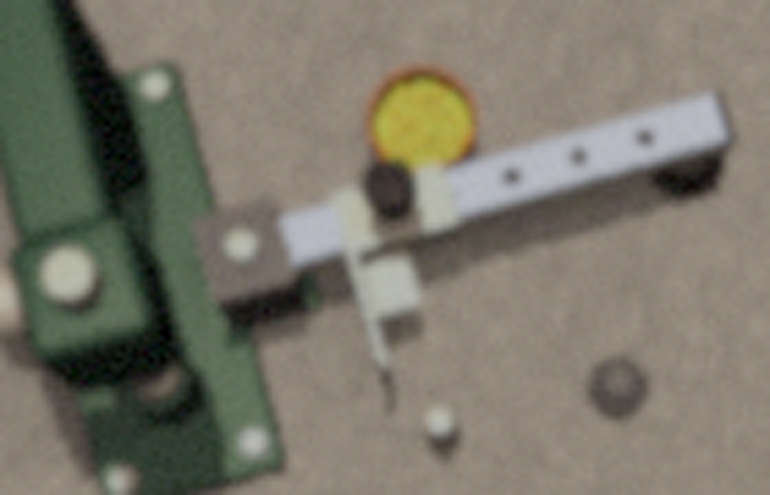

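```bash
cat > h.py <<'E'
import numpy as np,cv2
from bench import bot
def ray(n,uv):
    c=bot.get_calibration(n);K,D,W=c["intrinsics"],c["dist"],c["world_to_cam"]
    q=cv2.undistortPoints(np.array(uv,float).reshape(-1,1,2),K,D).reshape(-1,2)
    R,t=W[:3,:3],W[:3,3]; o=-R.T@t
    d=np.c_[q[:,0],-q[:,1],-np.ones(len(q))]@R
    return o,d
def onz(n,uv,z):
    o,d=ray(n,uv); return o+d*((z-o[2])/d[:,2])[:,None]
def proj(n,X):
    c=bot.get_calibration(n);W=c["world_to_cam"];p=np.atleast_2d(X)@W[:3,:3].T+W[:3,3]
    return cv2.projectPoints(p*[1,-1,-1],np.zeros(3),np.zeros(3),c["intrinsics"],c["dist"])[0].reshape(-1,2)
E
python3 - <<'E'
from h import *
np.set_printoptions(precision=4,suppress=True)
s=np.load("scene0.npz");t=np.load("top0.npz")
def holes(img,x0,y0,x1,y1,seeds,f):
    g=cv2.cvtColor(img,cv2.COLOR_BGR2GRAY).astype(float); out=[]
    for a,b in seeds:
        u,v=x0+a/f-.5,y0+b/f-.5; ui,vi=int(round(u)),int(round(v))
        w=g[vi-3:vi+4,ui-3:ui+4]; w=np.clip(np.percentile(w,75)-w-25,0,None)
        yy,xx=np.mgrid[vi-3:vi+4,ui-3:ui+4]; out.append([(w*xx).sum()/w.sum(),(w*yy).sum()/w.sum()])
    return np.array(out)
H={}
hs=holes(s["p"],280,150,0,0,[(265,328),(228,381),(188,435)],5)
ht=holes(t["p"],220,140,0,0,[(512,176),(578,156),(645,136)],5.5)
print(hs,ht)
for n,h in(("scene",hs),("top",ht)):
    P=onz(n,h,.085);H[n]=P;print(n,P,np.linalg.norm(np.diff(P,axis=0),axis=1))
for n,im,r in(("scene",s,(160,200,335,362)),("top",t,(165,183,284,298))):
    p=im["p"][r[0]:r[1],r[2]:r[3]].astype(int).max(2)
    print(n);print(p)
for nm,a,b,z in(("setter",(162,168),(440,420),.06),("die",(62,335),(617,385),.028),("cup",(387,372),(422,118),.042)):
    print(nm,onz("scene",[(280+a[0]/5-.5,150+a[1]/5-.5)],z),onz("top",[(220+b[0]/5.5-.5,140+b[1]/5.5-.5)],z))
E
```

```text
[[332.5507 215.41  ]
 [325.0494 225.9612]
 [317.2915 236.679 ]] [[312.6928 171.7289]
 [324.709  168.0299]
 [336.8385 164.5776]]
scene [[ 0.5796  0.0684  0.085 ]
 [ 0.5896  0.0335  0.085 ]
 [ 0.5992 -0.0011  0.085 ]] [0.0362 0.0359]
top [[ 0.5799  0.069   0.085 ]
 [ 0.59    0.0346  0.085 ]
 [ 0.5994 -0.0002  0.085 ]] [0.0359 0.0361]
scene
[[130 133 133 ...  44  35  30]
 [134 134 132 ...  36  32  31]
 [137 134 133 ...  32  31  26]
 ...
 [175 187 185 ...  19  20  21]
 [122 153 186 ...  20  20  21]
 [ 66 116 187 ...  30  22  19]]
top
[[139 135 140 149 156 170 180 177 175 177 177 179 179 173]
 [138 142 137 133 147 171 178 177 176 178 178 177 175 170]
 [139 140 135 122 135 160 172 170 173 175 178 171 172 169]
 [143 140 132 113 116 135 147 148 151 161 169 172 174 176]
 [144 139 126 102  91  99 102 102 106 130 152 169 174 177]
 [143 134 111  87  62  61  62  64  71  92 132 162 174 179]
 [141 121  99  65  55  53  62  50  58  70 107 149 176 181]
 [138 121  88  62  53  54  60  59  53  63  86 134 172 183]
 [148 121  86  62  62  60  62  64  62  62  71 125 171 184]
 [160 139  95  63  61  61  66  67  67  55  69 116 168 183]
 [175 155 111  71  64  64  64  67  66  60  66 114 168 184]
 [181 172 135  88  65  58  59  64  65  51  66 115 166 181]
 [185 175 155 108  69  55  52  43  50  44  69 118 159 178]
 [182 179 168 134  84  47  41  37  38  49  76 115 145 175]
 [182 183 173 142  98  74  54  46  57  74  96 118 146 172]
 [182 182 174 145 114  89  83  86  93  94 109 117 143 169]
 [182 182 174 151 123 111 103 100 108 111 119 125 132 151]
 [185 183 177 161 137 119 116 116 117 114 112 110 107 115]]
setter [[0.4572 0.1081 0.06  ]] [[0.4577 0.1091 0.06  ]]
die [[0.486  0.0112 0.028 ]] [[0.4792 0.0161 0.028 ]]
cup [[0.6224 0.1171 0.042 ]] [[0.6239 0.1172 0.042 ]]
```

The two views agree to about 1 mm: hole 3 is at (0.580, 0.0687), and the tube's outward direction is (0.273, -0.962). Next is the knob.

```bash
cat >> h.py <<'E'
def cloud(n,d):
    v,u=np.mgrid[0:400,0:640]; o,r=ray(n,np.c_[u.ravel(),v.ravel()])
    c=bot.get_calibration(n)
    return (o+r*d.reshape(-1,1)).reshape(400,640,3)
H3=np.array([.5797,.0687]);U=np.array([.273,-.962]);N=np.array([.962,.273])
E
python3 - <<'E'
from h import *
np.set_printoptions(precision=4,suppress=True)
for n in("scene","top"):
    f=np.load(n+"0.npz");C=cloud(n,f["d"]);A=(C[...,:2]-H3)@U;B=(C[...,:2]-H3)@N;Z=C[...,2]
    print(n,"tube top z",np.median(Z[(A>0)&(A<.08)&(abs(B)<.008)&(Z>.06)]))
    m=(f["p"].max(2)<75)&(A>-.11)&(A<-.03)&(abs(B)<.025)&(Z>.105)&(Z<.16)
    q=np.c_[A[m],B[m],Z[m]];print(m.sum(),"z max",np.percentile(q[:,2],[50,90,98]))
    zt=np.percentile(q[:,2],95);k=q[:,2]>zt-.004
    print("top face A,B:",q[k].min(0),q[k].max(0),(q[k].min(0)+q[k].max(0))/2,k.sum())
    # stop plate
    m=(A>-.15)&(A<-.03)&(B<-.02)&(B>-.12)&(Z>.07)&(Z<.1)
    print("plate",A[m].min(),A[m].max(),B[m].min()) if m.any() else 0
    m=(A>-.05)&(A<.13)&(B<-.02)&(B>-.2)&(Z>.02)
    print("front things A",A[m].min(),A[m].max(),"B",B[m].min(),B[m].max(),"Z",Z[m].max())
    P=np.array([[.4575,.1086],[.4826,.0136],[.623,.1172]])
    print("setter,die,cup AB",np.c_[(P-H3)@U,(P-H3)@N])
    # head
    m=(A>-.22)&(A<-.02)&(Z>.15)&(Z<.5)&(abs(B)<.2); print("tall: A max",A[m].max(),np.percentile(A[m],99))
E
```

```text
scene tube top z 0.08464635310957647
129 z max [0.1424 0.1455 0.1469]
top face A,B: [-0.0735 -0.0108  0.1426] [-0.0469  0.0144  0.1476] [-0.0602  0.0018  0.1451] 60
plate -0.14212608322403483 -0.0849416483406786 -0.07462879268934207
front things A 0.018528081836599965 0.03465364818574273 B -0.11731830502183374 -0.09837172456913412 Z 0.032943021952954066
setter,die,cup AB [[-0.0717 -0.1067]
 [ 0.0265 -0.1085]
 [-0.0348  0.0549]]
tall: A max -0.17394879259149212 -0.17667885345462417
top tube top z 0.08351551696415394
67 z max [0.1438 0.1465 0.1491]
top face A,B: [-0.0731 -0.0129  0.1436] [-0.0542  0.0098  0.1511] [-0.0636 -0.0015  0.1474] 36
plate -0.14895096823803533 -0.08928143083757079 -0.07816573427944595
front things A 0.015150093662659046 0.03518021038058847 B -0.12305817619132928 -0.10258799553166831 Z 0.030840027582777596
setter,die,cup AB [[-0.0717 -0.1067]
 [ 0.0265 -0.1085]
 [-0.0348  0.0549]]
tall: A max -0.06798476938401403 -0.17841650694059594
```

```bash
python3 - <<'E'
from h import *
np.set_printoptions(precision=3,suppress=True)
for n,r in(("scene",(160,205,335,362)),("top",(165,184,284,299))):
    f=np.load(n+"0.npz");p=f["p"][r[0]:r[1],r[2]:r[3]]
    C=cloud(n,f["d"])[r[0]:r[1],r[2]:r[3]];A=(C[...,:2]-H3)@U;B=(C[...,:2]-H3)@N
    m=(p.max(2)<85)&(C[...,2]>.118)&(A>-.09)&(A<-.035)&(C[...,2]<.155)&(abs(B)<.03)
    k,l,s,c=cv2.connectedComponentsWithStats(m.astype(np.uint8));i=1+np.argmax(s[1:,4])
    print(n,s[i]+[r[2],r[0],0,0,0],c[i])
    b=s[i];uv=[r[2]+b[0]+b[2]/2-.5,r[0]+b[1]+b[3]/2-.5]
    for z in(.134,):
        X=onz(n,[uv],z)[0];print(X,(X[:2]-H3)@U,(X[:2]-H3)@N)
f=np.load("scene0.npz");C=cloud("scene",f["d"])
for z in(.2,.25,.3,.35,.4,.43):
    m=(C[...,2]>z)&(C[...,2]<z+.05)&(C[...,0]>.3)&(C[...,0]<.9)&(C[...,1]<.5)&(C[...,1]>-.1)
    if m.any(): print(z,C[m].min(0),C[m].max(0))
o=H3-.202*U-.046*N;print("ram",o)
E
```

```text
scene [342 181  11  14 115] [11.678 27.365]
[0.565 0.129 0.134] -0.06200982744683952 0.0023041869588785124
top [287 170   8  10  69] [6.551 9.478]
[0.562 0.13  0.134] -0.06349744369065839 -0.000740603515627885
0.2 [0.462 0.22  0.2  ] [0.65  0.314 0.25 ]
0.25 [0.463 0.221 0.25 ] [0.652 0.315 0.3  ]
0.3 [0.452 0.222 0.3  ] [0.652 0.32  0.35 ]
0.35 [0.521 0.309 0.35 ] [0.558 0.327 0.4  ]
0.4 [0.546 0.311 0.401] [0.581 0.343 0.443]
0.43 [0.548 0.312 0.43 ] [0.58  0.343 0.443]
ram [0.48 0.25]
```

```bash
python3 -m crank '[{"dz":-0.095,"rz":-0.0545,"gripper":1},{"dz":-0.095,"rz":-0.0545,"gripper":1},{"dz":-0.095,"rz":-0.0545,"gripper":1},{"rz":-0.0545,"gripper":1}]'
```

```text
schema error: expected keys dx, dy, dz, rx, ry, rz, gripper
```

```bash
python3 -m crank '[{"dx":0,"dy":0,"dz":-0.095,"rx":0,"ry":0,"rz":-0.0545,"gripper":1},{"dx":0,"dy":0,"dz":-0.095,"rx":0,"ry":0,"rz":-0.0545,"gripper":1},{"dx":0,"dy":0,"dz":-0.095,"rx":0,"ry":0,"rz":-0.0545,"gripper":1},{"dx":0,"dy":0,"dz":0,"rx":0,"ry":0,"rz":-0.0545,"gripper":1}]'
```

```text
time: 0.6
tcp_pos: [0.2486, 0.5739, 0.4804]
orientation: [3.135, 0.005, -2.86]
ft_force: [-0.7, 0.2, -1.1]
opening: 0.996
```

```bash
python3 -m crank '[{"dx":-0.012,"dy":-0.0885,"dz":0,"rx":0,"ry":0,"rz":0,"gripper":0.4},{"dx":-0.012,"dy":-0.0885,"dz":0,"rx":0,"ry":0,"rz":0,"gripper":0.4},{"dx":-0.012,"dy":-0.0885,"dz":0,"rx":0,"ry":0,"rz":0,"gripper":0.4},{"dx":-0.012,"dy":-0.0885,"dz":0,"rx":0,"ry":0,"rz":0,"gripper":0.4},{"dx":-0.012,"dy":-0.0885,"dz":0,"rx":0,"ry":0,"rz":0,"gripper":0.4},{"dx":-0.012,"dy":-0.0885,"dz":0,"rx":0,"ry":0,"rz":0,"gripper":0.4},{"dx":-0.012,"dy":-0.0885,"dz":0,"rx":0,"ry":0,"rz":0,"gripper":0.4},{"dx":-0.012,"dy":-0.0885,"dz":0,"rx":0,"ry":0,"rz":0,"gripper":0.4},{"dx":0,"dy":0,"dz":0,"rx":0,"ry":0,"rz":0,"gripper":0.4}]'
cat >> h.py <<'E'
from scipy.spatial.transform import Rotation as Ro
def togo(xyz,yaw=-2.865):
    s=bot.sense();R=Ro.from_euler("xyz",s["orientation"])
    d=R.inv().apply(np.array(xyz)-s["tcp_pos"])
    T=Ro.from_euler("xyz",[np.pi,0,yaw]);rv=(R.inv()*T).as_rotvec()
    print("tool d mm",np.round(d*1e3,1),"share",np.round(d/.6,4),"rot share",np.round(rv/np.pi,4),"f",np.round(s["ft_force"],1),"op",round(s["opening"],3),"t",s["time"])
E
python3 -c "
from h import *
togo([.5626,.1288,.30])"
```

```text
time: 1.72
tcp_pos: [0.4212, 0.1759, 0.475]
orientation: [-3.141, 0.0, -2.874]
ft_force: [-0.1, 0.6, -0.2]
opening: 0.697
tool d mm [-123.9  -82.6  175.1] share [-0.2065 -0.1377  0.2919] rot share [-0.0002  0.0001 -0.0029] f [-0.1  0.6 -0.2] op 0.697 t 1.725
```

```bash
python3 -m crank '[{"dx":-0.0515,"dy":-0.0345,"dz":0.073,"rx":0,"ry":0,"rz":-0.003,"gripper":0.4},{"dx":-0.0515,"dy":-0.0345,"dz":0.073,"rx":0,"ry":0,"rz":0,"gripper":0.4},{"dx":-0.0515,"dy":-0.0345,"dz":0.073,"rx":0,"ry":0,"rz":0,"gripper":0.4},{"dx":-0.0515,"dy":-0.0345,"dz":0.073,"rx":0,"ry":0,"rz":0,"gripper":0.4},{"dx":0,"dy":0,"dz":0,"rx":0,"ry":0,"rz":0,"gripper":0.4},{"dx":0,"dy":0,"dz":0,"rx":0,"ry":0,"rz":0,"gripper":0.4}]'
python3 - <<'E'
from h import *
togo([.5626,.1288,.19])
p,d=bot.capture("scene");cv2.imwrite("pics/s2.png",cv2.resize(p[90:250,260:430],None,fx=3.5,fy=3.5,interpolation=cv2.INTER_CUBIC))
E
```

```text
time: 2.48
tcp_pos: [0.5612, 0.1366, 0.2998]
orientation: [3.141, -0.001, -2.855]
ft_force: [-0.0, 0.5, 0.8]
opening: 0.7
tool d mm [  0.7  -7.9 109.8] share [ 0.0012 -0.0132  0.183 ] rot share [ 0.0001 -0.0002  0.0031] f [-0.   0.5  0.8] op 0.7 t 2.475
```

View pics/s2.png

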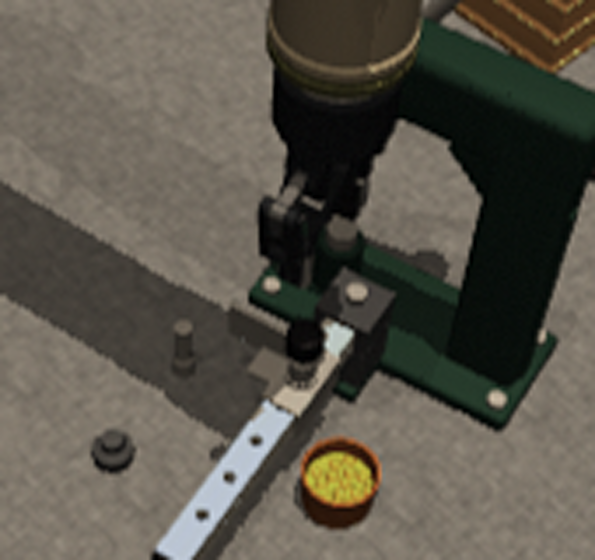

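The gripper is hanging above the knob, which sits at picture (303,340), and the way down is clear. It stopped about 8 mm short along y, so I'll correct that on the descent.

```bash
python3 -m crank '[{"dx":0.001,"dy":-0.013,"dz":0.04,"rx":0,"ry":0,"rz":0.003,"gripper":0.4},{"dx":0,"dy":0,"dz":0.05,"rx":0,"ry":0,"rz":0,"gripper":0.4},{"dx":0,"dy":0,"dz":0,"rx":0,"ry":0,"rz":0,"gripper":0.4}]'
python3 - <<'E'
from h import *
togo([.5626,.1288,.19])
E
```

```text
time: 2.9
tcp_pos: [0.5618, 0.1288, 0.2455]
orientation: [3.141, -0.002, -2.864]
ft_force: [-1.4, -0.6, 1.5]
opening: 0.7
tool d mm [-0.8 -0.2 55.5] share [-0.0014 -0.0004  0.0925] rot share [ 0.0002 -0.0005  0.0003] f [-1.4 -0.6  1.5] op 0.7 t 2.9
```

```bash
python3 -m crank '[{"dx":0,"dy":0,"dz":0.045,"rx":0,"ry":0,"rz":0,"gripper":0.4},{"dx":0,"dy":0,"dz":0.04,"rx":0,"ry":0,"rz":0,"gripper":0.4},{"dx":0,"dy":0,"dz":0.0075,"rx":0,"ry":0,"rz":0,"gripper":0.4},{"dx":0,"dy":0,"dz":0,"rx":0,"ry":0,"rz":0,"gripper":0.4},{"dx":0,"dy":0,"dz":0,"rx":0,"ry":0,"rz":0,"gripper":0.4}]'
python3 - <<'E'
from h import *
togo([.5626,.1288,.19])
p,d=bot.capture("scene");cv2.imwrite("pics/s3.png",cv2.resize(p[130:250,280:400],None,fx=5,fy=5,interpolation=cv2.INTER_CUBIC))
E
```

```text
time: 3.52
tcp_pos: [0.5638, 0.1282, 0.192]
orientation: [3.141, 0.003, -2.865]
ft_force: [0.4, 0.8, -0.0]
opening: 0.702
tool d mm [1.  0.9 2. ] share [0.0017 0.0015 0.0033] rot share [ 0.0001  0.0008 -0.0001] f [ 0.4  0.8 -0. ] op 0.702 t 3.525
```

View pics/s3.png

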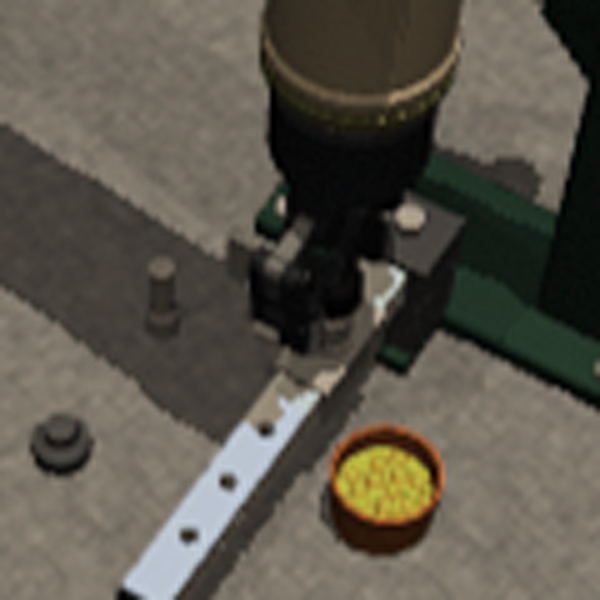

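```bash
python3 - <<'E'
from h import *
k=np.array([.5626,.1288,.134])
u=np.r_[U,0];n=np.r_[N,0]
for q in (k,k+.035*u,k-.035*u,k+.035*n,k-.035*n): print((proj("scene",q)[0]-[280,130])*5+2)
E
```

```text
[333.39155126 286.77353506]
[297.69668709 336.07335205]
[368.08171996 238.86318954]
[394.810821   317.84074844]
[273.03651496 256.24178306]
```

The outer finger shows at about (290,310) and there is nothing at (395,318), so the jaws do lie along the tube on either side of the knob. Closing now.

```bash
python3 -m crank '[{"dx":0.0015,"dy":0,"dz":0.003,"rx":0,"ry":0,"rz":0,"gripper":-1},{"dx":0,"dy":0,"dz":0,"rx":0,"ry":0,"rz":0,"gripper":-1},{"dx":0,"dy":0,"dz":0,"rx":0,"ry":0,"rz":0,"gripper":-1},{"dx":0,"dy":0,"dz":0,"rx":0,"ry":0,"rz":0,"gripper":-1},{"dx":0,"dy":0,"dz":0,"rx":0,"ry":0,"rz":0,"gripper":-1},{"dx":0,"dy":0,"dz":0,"rx":0,"ry":0,"rz":0,"gripper":-1}]'
python3 - <<'E'
from h import *
togo([.5626,.1288,.19])
E
```

```text
time: 4.32
tcp_pos: [0.5622, 0.128, 0.1887]
orientation: [3.141, 0.0, -2.865]
ft_force: [-2.6, 1.1, 4.7]
opening: 0.307
tool d mm [-0.6  0.6 -1.3] share [-0.001   0.0011 -0.0021] rot share [ 0.0002  0.0001 -0.    ] f [-2.6  1.1  4.7] op 0.307 t 4.325
```

```bash
python3 -m crank '[{"dx":0,"dy":0,"dz":-0.004,"rx":0,"ry":0,"rz":0,"gripper":-1},{"dx":0,"dy":0,"dz":-0.004,"rx":0,"ry":0,"rz":0,"gripper":-1},{"dx":0,"dy":0,"dz":0,"rx":0,"ry":0,"rz":0,"gripper":-1},{"dx":0,"dy":0,"dz":0,"rx":0,"ry":0,"rz":0,"gripper":-1}]'
python3 - <<'E'
from h import *
togo([.5626,.1288,.19])
E
```

```text
time: 4.82
tcp_pos: [0.5619, 0.1279, 0.1912]
orientation: [-3.141, -0.002, -2.865]
ft_force: [6.0, 3.7, -13.9]
opening: 0.31
tool d mm [-0.9  0.6  1.2] share [-0.0015  0.0011  0.002 ] rot share [-0.0001 -0.0005 -0.    ] f [  6.    3.7 -13.9] op 0.31 t 4.825
```

The wrist reads 14 N downward, so the pin is lifted on its spring. I'll raise it slightly more, then slide about 57 mm outward.

```bash
python3 -m crank '[{"dx":0,"dy":0,"dz":-0.0035,"rx":0,"ry":0,"rz":0,"gripper":-1},{"dx":0,"dy":-0.008,"dz":0,"rx":0,"ry":0,"rz":0,"gripper":-1},{"dx":0,"dy":-0.012,"dz":0,"rx":0,"ry":0,"rz":0,"gripper":-1},{"dx":0,"dy":-0.012,"dz":0,"rx":0,"ry":0,"rz":0,"gripper":-1},{"dx":0,"dy":-0.008,"dz":0,"rx":0,"ry":0,"rz":0,"gripper":-1},{"dx":0,"dy":0,"dz":0,"rx":0,"ry":0,"rz":0,"gripper":-1}]'
python3 - <<'E'
from h import *
s=bot.sense();d=s["tcp_pos"][:2]-H3;print("A,B",d@U,d@N)
togo([.5626,.1288,.19])
E
```

```text
time: 5.58
tcp_pos: [0.5683, 0.1047, 0.193]
orientation: [-3.142, -0.002, -2.865]
ft_force: [7.1, 3.5, -14.0]
opening: 0.305
A,B -0.03777068807675005 -0.0011572736625455745
tool d mm [-1.1 24.7  3. ] share [-0.0019  0.0412  0.005 ] rot share [-0.     -0.0007 -0.0001] f [  7.1   3.5 -14. ] op 0.305 t 5.575
```

```bash
python3 -m crank '[{"dx":0,"dy":-0.009,"dz":0,"rx":0,"ry":0,"rz":0,"gripper":-1},{"dx":0,"dy":-0.012,"dz":0,"rx":0,"ry":0,"rz":0,"gripper":-1},{"dx":0,"dy":-0.012,"dz":0,"rx":0,"ry":0,"rz":0,"gripper":-1},{"dx":0,"dy":-0.012,"dz":0,"rx":0,"ry":0,"rz":0,"gripper":-1},{"dx":0,"dy":-0.008,"dz":0,"rx":0,"ry":0,"rz":0,"gripper":-1},{"dx":0,"dy":0,"dz":0,"rx":0,"ry":0,"rz":0,"gripper":-1},{"dx":0,"dy":0,"dz":0,"rx":0,"ry":0,"rz":0,"gripper":-1}]'
python3 - <<'E'
from h import *
s=bot.sense();d=s["tcp_pos"][:2]-H3;print("A,B",d@U,d@N)
togo([.5626,.1288,.19])
p,d=bot.capture("scene");cv2.imwrite("pics/s4.png",cv2.resize(p[140:260,270:390],None,fx=5,fy=5,interpolation=cv2.INTER_CUBIC))
E
```

```text
time: 6.45
tcp_pos: [0.5767, 0.0742, 0.1928]
orientation: [3.142, -0.003, -2.865]
ft_force: [4.2, 2.5, -13.8]
opening: 0.306
A,B -0.00614574754479563 -0.001424732355830819
tool d mm [-1.4 56.3  2.8] share [-0.0023  0.0939  0.0047] rot share [ 0.    -0.001 -0.   ] f [  4.2   2.5 -13.8] op 0.306 t 6.45
```

View pics/s4.png

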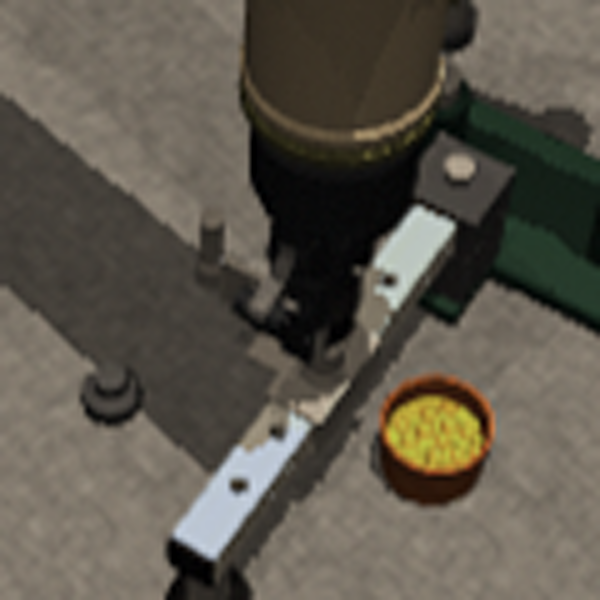

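The sleeve followed the knob: holes 4 and 5 show at (275,430) and (238,485), and hole 1 is now uncovered at (390,278). The tool is about 6 mm short of hole 3. I'll lower the pin gently onto the tube.

```bash
python3 -m crank '[{"dx":0,"dy":0,"dz":0.0025,"rx":0,"ry":0,"rz":0,"gripper":-1},{"dx":0,"dy":0,"dz":0.0025,"rx":0,"ry":0,"rz":0,"gripper":-1},{"dx":0,"dy":0,"dz":0.001,"rx":0,"ry":0,"rz":0,"gripper":-1},{"dx":0,"dy":0,"dz":0,"rx":0,"ry":0,"rz":0,"gripper":-1}]'
python3 - <<'E'
from h import *
s=bot.sense();d=s["tcp_pos"][:2]-H3;print("A,B",d@U,d@N)
togo([.5626,.1288,.19])
E
```

```text
time: 7.0
tcp_pos: [0.5767, 0.0741, 0.1911]
orientation: [3.141, -0.002, -2.865]
ft_force: [-0.4, 2.9, -14.3]
opening: 0.31
A,B -0.0060425196660636345 -0.0013581000336539823
tool d mm [-1.3 56.4  1.1] share [-0.0022  0.0941  0.0019] rot share [ 0.0001 -0.0006 -0.0001] f [ -0.4   2.9 -14.3] op 0.31 t 7.0
```

```bash
python3 -m crank '[{"dx":0,"dy":0,"dz":0.0015,"rx":0,"ry":0,"rz":0,"gripper":-1},{"dx":0,"dy":0,"dz":0.0015,"rx":0,"ry":0,"rz":0,"gripper":-1},{"dx":0,"dy":0,"dz":0,"rx":0,"ry":0,"rz":0,"gripper":-1},{"dx":0,"dy":0,"dz":0,"rx":0,"ry":0,"rz":0,"gripper":-1}]'
python3 - <<'E'
from h import *
togo([.5626,.1288,.19])
E
```

```text
time: 7.5
tcp_pos: [0.5769, 0.0739, 0.1896]
orientation: [3.141, -0.001, -2.865]
ft_force: [-3.9, 3.8, -12.9]
opening: 0.309
tool d mm [-1.2 56.7 -0.4] share [-0.002   0.0945 -0.0006] rot share [ 0.0001 -0.0004 -0.0002] f [ -3.9   3.8 -12.9] op 0.309 t 7.5
```

```bash
python3 -m crank '[{"dx":0,"dy":0,"dz":0.0015,"rx":0,"ry":0,"rz":0,"gripper":-1},{"dx":0,"dy":0,"dz":0.001,"rx":0,"ry":0,"rz":0,"gripper":-1},{"dx":0,"dy":0,"dz":0,"rx":0,"ry":0,"rz":0,"gripper":-1},{"dx":0,"dy":0,"dz":0,"rx":0,"ry":0,"rz":0,"gripper":-1}]'
python3 - <<'E'
from h import *
togo([.5626,.1288,.19])
E
```

```text
time: 8.0
tcp_pos: [0.577, 0.0738, 0.189]
orientation: [3.141, -0.001, -2.866]
ft_force: [-7.6, 3.5, -6.3]
opening: 0.307
tool d mm [-1.1 56.8 -1. ] share [-0.0019  0.0947 -0.0017] rot share [ 0.0001 -0.0002 -0.0002] f [-7.6  3.5 -6.3] op 0.307 t 8.0
```

The tube now takes about 6 N, with contact at TCP z of about 0.189. Next I'll feel outward in small steps.

```bash
python3 -m crank '[{"dx":0,"dy":-0.002,"dz":0.0005,"rx":0,"ry":0,"rz":0,"gripper":-1},{"dx":0,"dy":-0.002,"dz":0,"rx":0,"ry":0,"rz":0,"gripper":-1},{"dx":0,"dy":-0.002,"dz":0,"rx":0,"ry":0,"rz":0,"gripper":-1},{"dx":0,"dy":0,"dz":0,"rx":0,"ry":0,"rz":0,"gripper":-1}]'
python3 - <<'E'
from h import *
s=bot.sense();d=s["tcp_pos"][:2]-H3;print("A,B",d@U,d@N)
togo([.5626,.1288,.19])
E
```

```text
time: 8.5
tcp_pos: [0.5778, 0.071, 0.1888]
orientation: [3.14, -0.001, -2.865]
ft_force: [-8.8, 4.8, -5.9]
opening: 0.308
A,B -0.002753357239255145 -0.0011777333719779866
tool d mm [-1.1 59.7 -1.1] share [-0.0019  0.0996 -0.0019] rot share [ 0.0004 -0.0002  0.    ] f [-8.8  4.8 -5.9] op 0.308 t 8.5
```

```bash
python3 -m crank '[{"dx":0,"dy":-0.0012,"dz":0,"rx":0,"ry":0,"rz":0,"gripper":-1},{"dx":0,"dy":-0.0012,"dz":0,"rx":0,"ry":0,"rz":0,"gripper":-1},{"dx":0,"dy":0,"dz":0,"rx":0,"ry":0,"rz":0,"gripper":-1}]'
python3 - <<'E'
from h import *
s=bot.sense();d=s["tcp_pos"][:2]-H3;print("A,B",d@U,d@N)
togo([.5626,.1288,.19])
E
```

```text
time: 8.88
tcp_pos: [0.5781, 0.0698, 0.1886]
orientation: [3.14, -0.001, -2.865]
ft_force: [-8.5, 4.5, -6.7]
opening: 0.303
A,B -0.0014878888426306538 -0.0012147425546168555
tool d mm [-1.2 61.  -1.3] share [-0.002   0.1017 -0.0022] rot share [ 0.0004 -0.0003  0.0001] f [-8.5  4.5 -6.7] op 0.303 t 8.875
```

```bash
python3 -m crank '[{"dx":0,"dy":-0.0012,"dz":0,"rx":0,"ry":0,"rz":0,"gripper":-1},{"dx":0,"dy":-0.0008,"dz":0,"rx":0,"ry":0,"rz":0,"gripper":-1},{"dx":0,"dy":0,"dz":0,"rx":0,"ry":0,"rz":0,"gripper":-1}]'
python3 - <<'E'
from h import *
s=bot.sense();d=s["tcp_pos"][:2]-H3;print("A,B",d@U,d@N)
togo([.5626,.1288,.19])
E
```

```text
time: 9.25
tcp_pos: [0.5786, 0.0677, 0.1879]
orientation: [3.141, -0.001, -2.866]
ft_force: [-4.0, 2.3, -12.9]
opening: 0.307
A,B 0.000651499801436939 -0.0013098377083841674
tool d mm [-1.2 63.1 -2. ] share [-0.002   0.1052 -0.0034] rot share [ 0.     -0.0004 -0.0002] f [ -4.    2.3 -12.9] op 0.307 t 9.25
```

The support vanished: Fz went from -6.7 to -12.9 N and z dropped 0.7 mm, so the pin has entered the hole. I'll follow it down gently.

```bash
python3 -m crank '[{"dx":0,"dy":0,"dz":0.002,"rx":0,"ry":0,"rz":0,"gripper":-1},{"dx":0,"dy":0,"dz":0.002,"rx":0,"ry":0,"rz":0,"gripper":-1},{"dx":0,"dy":0,"dz":0,"rx":0,"ry":0,"rz":0,"gripper":-1},{"dx":0,"dy":0,"dz":0,"rx":0,"ry":0,"rz":0,"gripper":-1}]'
python3 - <<'E'
from h import *
s=bot.sense();d=s["tcp_pos"][:2]-H3;print("A,B",d@U,d@N)
togo([.5626,.1288,.19])
E
```

```text
time: 9.75
tcp_pos: [0.5786, 0.0677, 0.1856]
orientation: [3.141, -0.001, -2.866]
ft_force: [-4.4, 2.0, -12.0]
opening: 0.305
A,B 0.0006553731814533402 -0.0013006861223821512
tool d mm [-1.2 63.1 -4.4] share [-0.002   0.1052 -0.0073] rot share [ 0.     -0.0004 -0.0002] f [ -4.4   2.  -12. ] op 0.305 t 9.75
```

```bash
python3 -m crank '[{"dx":0,"dy":0,"dz":0.002,"rx":0,"ry":0,"rz":0,"gripper":-1},{"dx":0,"dy":0,"dz":0.002,"rx":0,"ry":0,"rz":0,"gripper":-1},{"dx":0,"dy":0,"dz":0.002,"rx":0,"ry":0,"rz":0,"gripper":-1},{"dx":0,"dy":0,"dz":0,"rx":0,"ry":0,"rz":0,"gripper":-1},{"dx":0,"dy":0,"dz":0,"rx":0,"ry":0,"rz":0,"gripper":-1}]'
python3 - <<'E'
from h import *
s=bot.sense();d=s["tcp_pos"][:2]-H3;print("A,B",d@U,d@N)
togo([.5626,.1288,.19])
E
```

```text
time: 10.38
tcp_pos: [0.5787, 0.0677, 0.1822]
orientation: [3.141, -0.001, -2.866]
ft_force: [-6.1, 2.4, -10.6]
opening: 0.305
A,B 0.0006560803471287731 -0.0012697884931204973
tool d mm [-1.2 63.1 -7.8] share [-0.002   0.1052 -0.0129] rot share [ 0.     -0.0004 -0.0002] f [ -6.1   2.4 -10.6] op 0.305 t 10.375
```

```bash
python3 -m crank '[{"dx":0,"dy":0,"dz":0.0015,"rx":0,"ry":0,"rz":0,"gripper":-1},{"dx":0,"dy":0,"dz":0.001,"rx":0,"ry":0,"rz":0,"gripper":-1},{"dx":0,"dy":0,"dz":0,"rx":0,"ry":0,"rz":0,"gripper":-1},{"dx":0,"dy":0,"dz":0,"rx":0,"ry":0,"rz":0,"gripper":-1}]'
python3 - <<'E'
from h import *
s=bot.sense();d=s["tcp_pos"][:2]-H3;print("A,B",d@U,d@N)
togo([.5626,.1288,.19])
E
```

```text
time: 10.88
tcp_pos: [0.5787, 0.0676, 0.1811]
orientation: [3.141, -0.001, -2.866]
ft_force: [-7.3, 2.0, -7.2]
opening: 0.306
A,B 0.0007990033107090459 -0.00125942711953535
tool d mm [-1.2 63.3 -8.9] share [-0.0019  0.1055 -0.0149] rot share [ 0.     -0.0003 -0.0003] f [-7.3  2.  -7.2] op 0.306 t 10.875
```

The pin is down 7.9 mm from resting on the tube, and the force is easing as it seats. I'll release and rise.

```bash
python3 -m crank '[{"dx":0,"dy":0,"dz":0,"rx":0,"ry":0,"rz":0,"gripper":0.3},{"dx":0,"dy":0,"dz":0,"rx":0,"ry":0,"rz":0,"gripper":0.3},{"dx":0,"dy":0,"dz":0,"rx":0,"ry":0,"rz":0,"gripper":0.3},{"dx":0,"dy":0,"dz":0,"rx":0,"ry":0,"rz":0,"gripper":0.3},{"dx":0,"dy":0,"dz":-0.02,"rx":0,"ry":0,"rz":0,"gripper":0.3},{"dx":0,"dy":0,"dz":-0.06,"rx":0,"ry":0,"rz":0,"gripper":0.3},{"dx":0,"dy":0,"dz":-0.08,"rx":0,"ry":0,"rz":0,"gripper":0.3},{"dx":0,"dy":0,"dz":-0.08,"rx":0,"ry":0,"rz":0,"gripper":0.3},{"dx":0.07,"dy":0,"dz":-0.05,"rx":0,"ry":0,"rz":0,"gripper":0.3},{"dx":0.08,"dy":0,"dz":0,"rx":0,"ry":0,"rz":0,"gripper":0.3},{"dx":0,"dy":0,"dz":0,"rx":0,"ry":0,"rz":0,"gripper":0.3}]'
python3 - <<'E'
from h import *
togo([.5626,.1288,.19])
for n in("scene","top"):
    p,d=bot.capture(n);np.savez(n+"1.npz",p=p,d=d)
    cv2.imwrite(f"pics/{n}5.png",p)
    if n=="scene":cv2.imwrite("pics/s5.png",cv2.resize(p[150:270,280:400],None,fx=5,fy=5,interpolation=cv2.INTER_CUBIC))
    else: cv2.imwrite("pics/t5.png",cv2.resize(p[140:230,220:360],None,fx=5.5,fy=5.5,interpolation=cv2.INTER_CUBIC))
    C=cloud(n,d);A=(C[...,:2]-H3)@U;B=(C[...,:2]-H3)@N;Z=C[...,2]
    m=(p.max(2)<85)&(abs(A)<.03)&(abs(B)<.02)&(Z>.1)&(Z<.17)
    print(n,m.sum(),np.percentile(Z[m],[50,90,95,98]) if m.any() else 0, np.median(A[m]),np.median(B[m]))
E
```

```text
time: 12.25
tcp_pos: [0.4903, 0.0419, 0.3562]
orientation: [3.14, 0.002, -2.867]
ft_force: [0.2, -0.0, -0.3]
opening: 0.651
tool d mm [-92.9  63.8 166.4] share [-0.1548  0.1064  0.2774] rot share [ 0.0004  0.0005 -0.0007] f [ 0.2 -0.  -0.3] op 0.651 t 12.25
scene 142 [0.13410281 0.137778   0.1384402  0.1394315 ] 0.006325186620116953 0.003762093533584797
top 0 0 nan nan
  return _methods._mean(a, axis=axis, dtype=dtype,
  ret = ret.dtype.type(ret / rcount)
```

View pics/s5.png

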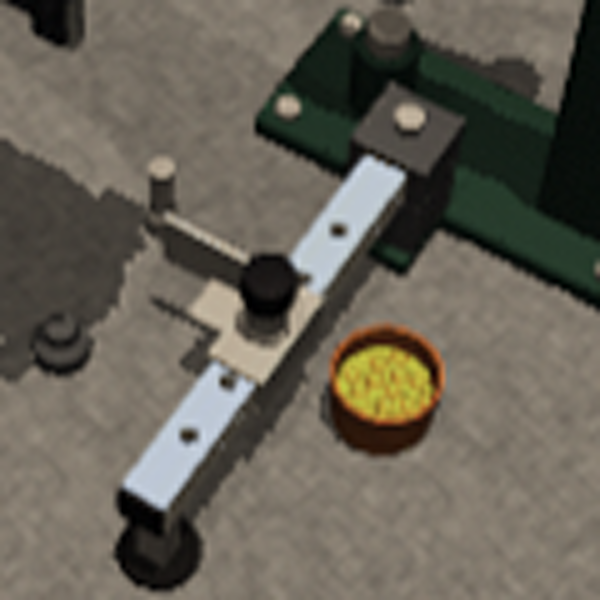

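View pics/t5.png

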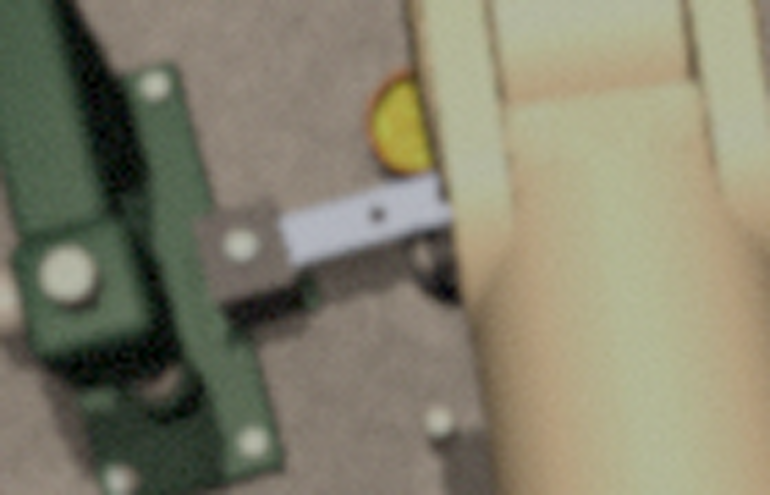

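The picture shows holes 1, 2, 4 and 5 uncovered at (338,230), (305,278), (228,381) and (188,435), so the knob at (268,285) stands over hole 3. Its top is at z of about 0.138, against 0.1455 before, which fits a pin that is home. The setter, die and cup have not moved, and the robot is clear. Handing in.

```bash
python3 -c "
from bench import bot
print(bot.sign_off(), bot.sense()['time'])"
```

```text
the job is handed in; nothing more can be done
the job is handed in; nothing more can be done
```

The sleeve now stands at the third hole with the pin home, and I handed the job in at about 12.4 s of the 40 s allowed. `sign_off` gives no verdict.

**What I did:** I gripped the knob with the jaws along the tube and lifted the pin clear, then slid the sleeve about 57 mm out. I set the pin lightly on the tube (about 6 N) and felt it outward in steps of about 1 mm until it dropped in. Then I lowered it about 8 mm to its seat, let go and backed off.

**Last checks:**
- **Hole:** holes 1, 2, 4 and 5 are uncovered in the scene view, so the sleeve is over hole 3.
- **Pin depth:** the knob's top fell from about 0.1455 to 0.138 m, which matches the 8 mm drop the gripper measured.
- **Contact:** the wrist force reads about 0, and the robot is clear of everything.
- **Bystanders:** the setter, die and cup look unmoved. I did not measure the hammer, tray, case and pliers again, but the arm never went near them.
- **Failed check:** the arm blocked the top camera at the end, so the knob height comes from the scene camera alone.

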